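# Close the label printer and feed a label

## Task

A new roll has been loaded in the label printer on the stockroom counter. Swing its cover down until it is fully shut, then press the large round button all the way down and let it spring back up. Do not press the small button, and leave the fittings and the spare roll beside the printer where they are.

Things in the scene. Friction and masses are not known exactly. Their poses are not given: they have to be found in the camera images.
- printer: grey desktop label printer, fixed to the counter, 220 (x) x 190 (y) x 100 mm high without its cover. Origin: centre of its underside; z up; its front, with the label slot, faces its own -x. The front 70 mm (its x from -110 to -40 mm) is a flat key deck 100 mm above the counter with the two buttons; behind it is the open roll tray that the cover closes
- cover (a joint): angle of the cover about a level hinge along the rear top edge, rad: 0 = fully shut (at its stop), grows as the cover's front edge rises. The hinge is stiff: the cover stays where it is left (about 2.5 N at the front edge moves it); it starts between 0.5 and 1.2
- cover_hinge (a point): middle of the cover's hinge line, fixed at 108 mm behind the printer's origin (+x) and 100 mm above the counter. Its frame turns with the cover: y along the hinge, x and z those of the printer when shut
- cover_edge (a point): middle of the upper front edge of the cover, a grey shell 148 mm (hinge to front) x 190 mm wide x 35 mm deep with a flat outer face. In the cover_hinge frame it is at x = -148, z = +35 mm, and the outer face is the plane z = +35 mm. When shut, the outer face is level, 135 mm above the counter, and the front edge is at the printer's x = -40 mm
- feed (a joint): travel of the large button, m: 0 = up, 0.006 = fully down; a spring returns it, fully down takes about 5 N
- feed_top (a point): centre of the top of the LARGE white round button (30 mm diameter in a 46 mm black collar) on the key deck; its top stands 14 mm above the deck, 114 mm above the counter. It is pressed straight down. Either the left or the right of the two buttons, which are 90 mm apart across the printer, 75 mm in front of its origin
- pause (a joint): travel of the small button, m: 0 = up, 0.006 = fully down; not to be pressed
- pause_top (a point): centre of the top of the SMALL white round button (16 mm diameter in a 32 mm black collar), the other one on the key deck, same height
- valve: loose brass ball valve with a flat steel lever, 70 mm long (lever reaching 72 mm along its +x), 53 mm high, standing beside the printer; origin in the middle of its underside
- tee: loose white plastic pipe tee, 80 mm long, 56 mm high, beside the printer; origin in the middle of its underside
- roll: spare roll of labels standing on end, 90 mm diameter, 60 mm high, beside the printer; origin in the middle of its underside
Things that resemble listed ones, but are neither listed nor needed, are in the scene too. What is shaped like the roll but pink or purple is not meant.

How it is judged:
By the outcome, as a careful person would: the job done as asked, in the order asked, and still so for the second after the job is handed in, with the robot touching nothing.
It also fails if it takes over 42 s, if anything falls off the work surface, if the arm or the gripper's body presses on something with over 40 N, if the wrist force passes 120 N, or if a joint passes its speed limit or range.

## Robot

A 6-joint arm with a two-finger parallel gripper is mounted at the origin on the work surface. World frame = base frame: x ahead of the robot, y to its left, z up, the work surface at z = 0. Lengths are in mm, angles in rad, forces in N, time in s.
With the tool pointing down it reaches from about 325 to 900 mm from the base axis. Payload 6.1 kg.
Tool frame: the origin (TCP) lies midway between the tips of the shut fingers; the grasp point (between the pads) lies 19 mm behind it; x points along the fingers, y is the direction in which the jaws open and shut, and the axes are right-handed (so a half turn about x gives the same grasp; the last joint's range is limited). The gripper opens to 87 mm and grips with 3 to 60 N. Pads are 19 mm wide; open, the fingers measure 117 mm over their backs; the gripper's body (75 mm by 190 mm) begins 51 mm behind the grasp point.
Start: joints at [-1.447, 0.22, 1.526, -0, 1.395, -0.126], TCP at [154.499, -605.595, 222.538] pointing down, gripper open.
Joint ranges: [-2.98, 2.98], [-0.91, 2.08], [0.09, 2.57], [-1.24, 4.39], [0.2, 2.65], [-2.68, 2.68]. Speed limits (rad/s): [2.57, 2.57, 3.01, 3.14, 3.14, 3.14].

## Interface

Orientations are given as a unit quaternion [x, y, z, w].
In Python, from rig import arm, kinematics, telemetry, viewer gives the robot as it stands. Calls block until the motion is done:
- arm.goto(position, orientation): joint-space move of the TCP to a pose.
- arm.movel(position, ori=None, max_speed=150): straight line of the TCP; ori=None keeps the orientation; max_speed is the mean speed in mm/s.
- arm.movej(angles): joint-space move.
- arm.gripper_to(opening): opening from 0.0 (shut) to 1.0 (fully open); the grip force is fixed at half the most; returns when the fingers have stopped.
- arm.wait(seconds).
- kinematics.solve_ik(position, orientation): joint angles nearest the present ones, or None.
- telemetry.get_obs(): the state.
- viewer.read_camera(name): name is "scene" or "top"; returns the picture (480x640x3 uint8, blue, green, red); there is no depth.
- viewer.calibration(name): a dict with "mtx" (3x3 intrinsics, pixels), "xyz" and "attitude" of the camera in the world. Camera axes: x right, y down, z forward; pixel columns grow to the right and rows downward; lengths in mm; the calibration is good to about 2 mm. A picture is of the moment at which its call begins. calibration takes no time and is no camera call.
A pose or a line that the arm cannot do raises arm.PlanningError and nothing moves.
- arm.hand_in(): hands the job in, once; it reports no verdict.
The state is a dict: "clock": time; "joint_positions": joint angles; "joint_velocities": joint speeds; "effort": joint torques, N m; "position": TCP position; "tool_rot": TCP orientation; "contact_force": force on the tool from outside, world axes, zero at the start; "moment": the same for the moment, N m; "opening": opening from 0.0 (shut) to 1.0 (fully open).
Only numpy, scipy, OpenCV 4.12 (cv2) and the standard library are available. Lean on these libraries where they do the work, as an engineer would, in place of code of your own. Each camera call takes 0.05 s, during which the arm holds its last target.

## Working session

There is one attempt and no reset: what is moved stays moved. The work goes in short steps, each a Python script; the robot and the scene stay as the last script left them, time stands still between calls to the robot, and variables do not carry over. Pictures are saved under pics/ and viewed, and the job is handed in when it is done.

```bash
ls; mkdir -p pics
python3 - <<'E'
from rig import arm,kinematics,telemetry,viewer
import cv2
for n in("scene","top"):
    cv2.imwrite(f"pics/{n}0.png",viewer.read_camera(n)); print(viewer.calibration(n))
o=telemetry.get_obs();print(o["clock"],o["position"],o["tool_rot"])
E
```

```text
pics
{'mtx': array([[490.42811076,   0.        , 320.81093041],
       [  0.        , 490.42811076, 236.46197891],
       [  0.        ,   0.        ,   1.        ]]), 'xyz': array([988.66553847, 302.75908231, 719.05409855]), 'attitude': array([ 0.4862297 ,  0.80303003, -0.29875766, -0.17166044])}
{'mtx': array([[612.7684403 ,   0.        , 325.61324746],
       [  0.        , 612.7684403 , 239.4242656 ],
       [  0.        ,   0.        ,   1.        ]]), 'xyz': array([ 407.564998  ,   18.70138798, 1023.24960675]), 'attitude': array([ 0.71166338, -0.69975203,  0.04681647, -0.04111622])}
0.1 [ 154.41667734 -605.01840877  221.52172139] [-0.70159445 -0.08874036  0.70160211 -0.08743481]
```

View pics/scene0.png

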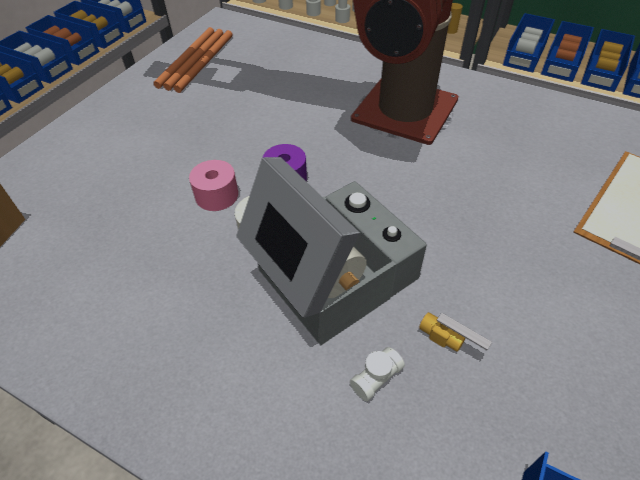

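View pics/top0.png

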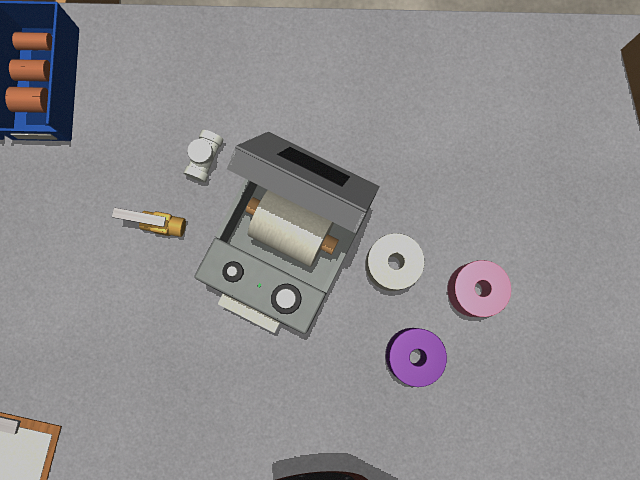

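```bash
python3 - <<'E'
import cv2
a=cv2.imread("pics/scene0.png")[140:350,225:435];b=cv2.imread("pics/top0.png")[120:340,180:400]
cv2.imwrite("pics/zs.png",cv2.resize(a,(600,600),interpolation=cv2.INTER_CUBIC));cv2.imwrite("pics/zt.png",cv2.resize(b,(600,600),interpolation=cv2.INTER_CUBIC))
E
cat > h.py <<'E'
import numpy as np,cv2
from scipy.spatial.transform import Rotation as R
from rig import arm,kinematics,telemetry,viewer
def ray(n,px):
    c=viewer.calibration(n);d=np.linalg.inv(c["mtx"])@[px[0],px[1],1.]
    d=R.from_quat(c["attitude"]).apply(d);return np.array(c["xyz"]),d/np.linalg.norm(d)
def onz(n,px,z):
    o,d=ray(n,px);return o+d*(z-o[2])/d[2]
def tri(p1,p2):
    o1,d1=ray("scene",p1);o2,d2=ray("top",p2)
    t=np.linalg.lstsq(np.c_[d1,-d2],o2-o1,rcond=None)[0]
    a,b=o1+d1*t[0],o2+d2*t[1];return (a+b)/2,np.linalg.norm(a-b)
def proj(n,P):
    c=viewer.calibration(n);q=c["mtx"]@R.from_quat(c["attitude"]).inv().apply(np.array(P)-c["xyz"]);return q[:2]/q[2]
def blob(img,seed,thr=190):
    m=(img.min(2)>thr).astype(np.uint8);k,l,s,c=cv2.connectedComponentsWithStats(m)
    i=l[seed[1],seed[0]];return c[i],s[i]
E
python3 - <<'E'
from h import *
t=cv2.imread("pics/top0.png");s=cv2.imread("pics/scene0.png")
B=[]
for n,im,sd in(("top",t,(286,298)),("top",t,(232,271)),("scene",s,(358,199)),("scene",s,(392,230))):
    c,st=blob(im,sd,170);p=onz(n,c,114);print(n,c,st,p.round(1));B.append(p)
print(np.linalg.norm(B[0]-B[1]),np.linalg.norm(B[2]-B[3]))
E
```

```text
top [285.24911032 298.1316726 ] [276 289  19  19 281] [433.   70.5 114. ]
top [231.36619718 270.69014085] [227 266  10  10  71] [472.2 151.4 114. ]
scene [357.29577465 198.01408451] [350 193  16  11 142] [433.4  69.8 114. ]
scene [391.79069767 229.09302326] [388 226   8   7  43] [472.4 150.3 114. ]
89.89836212204594 89.41309848969517
```

View pics/zs.png

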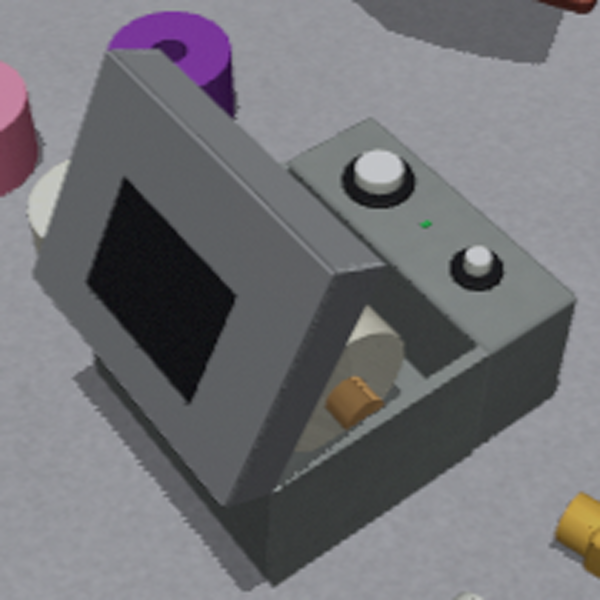

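View pics/zt.png

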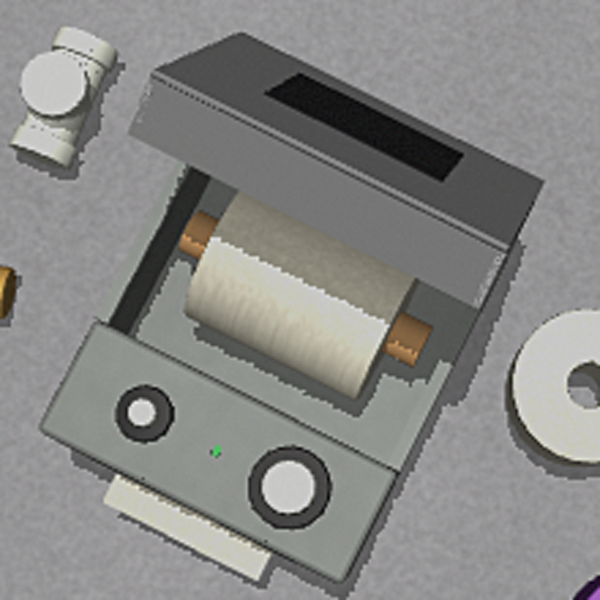

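The tops of both buttons agree between views: large (433, 70), small (472, 151), 89.9 mm apart against 90 nominal. The cover's upper front edge corners are at scene (263,158)/(342,236) and top (366,211)/(236,146). I'll triangulate those to get the angle.

```bash
cat >> h.py <<'E'
L=np.array([433.2,70.2]);S=np.array([472.3,150.9])
yv=(S-L)/np.linalg.norm(S-L);xv=np.array([yv[1],-yv[0]])
O=(L+S)/2+75*xv;H=O+108*xv
X=np.r_[xv,0];Y=np.r_[yv,0];Z=np.array([0,0,1.])
def W(x,y,z):return np.r_[O,0]+x*X+y*Y+z*Z   # printer->world
Q=R.from_matrix(np.c_[-Z,Y,np.cross(-Z,Y)]).as_quat()
Q2=R.from_matrix(np.c_[-Z,-Y,np.cross(-Z,-Y)]).as_quat()
def cov(th,x,y,z):  # hinge frame->world
    return W(108+x*np.cos(th)+z*np.sin(th),y,100-x*np.sin(th)+z*np.cos(th))
E
python3 - <<'E'
from h import *
print("O",O.round(1),"yaw",np.arctan2(xv[1],xv[0]))
A,ea=tri((262.8,158.2),(365.9,210.9));B,eb=tri((341.6,236.3),(236.1,146.0))
print(A.round(1),ea,B.round(1),eb,np.linalg.norm(A-B))
for P in(A,B):
    d=P-np.r_[H,0];u=d@X;v=d[2]-100;print(u,d@Y,v,np.hypot(u,v),"th",np.arctan2(v,-u)-np.arctan2(35,148))
for p in [(-110,-95),(-110,95),(-40,-95)]:print(proj("top",W(*p,100)))
o=telemetry.get_obs();
for q in(Q,Q2):
  print(kinematics.solve_ik(cov(1.0,-132,0,35),q),kinematics.solve_ik(cov(0,-132,0,35),q),kinematics.solve_ik(np.r_[L,105],q))
E
```

```text
O [520.2  77.8] yaw -0.45117942719352744
[542.8 -38.  245.4] 0.11828217548176162 [625.2 131.8 246.1] 0.2634708281070787 188.7680829242469
-37.19995432291062 -94.4207423421514 145.42938034774204 150.1117625969226 th 1.0881518358675368
-37.03442412100003 94.34624590227904 146.05057256813262 150.67288514345734 th 1.090237864074695
[305.15858631 334.55700464]
[192.5868874  276.99908908]
[326.33526504 292.47401272]
[-5.11666026e-02  1.13001364e-01  1.63368042e+00 -4.44089210e-16
  1.39491087e+00 -1.17078350e+00] [ 1.94456857e-02  1.84935486e-02  1.91835476e+00 -4.44089210e-16
  1.20474435e+00 -1.10017121e+00] [-1.94223667e-02 -1.12641197e-01  2.10605743e+00 -4.44089210e-16
  1.14817642e+00 -1.13903927e+00]
[-5.11666026e-02  1.13001364e-01  1.63368042e+00 -4.44089210e-16
  1.39491087e+00  1.97080915e+00] [ 1.94456857e-02  1.84935486e-02  1.91835476e+00 -4.44089210e-16
  1.20474435e+00  2.04142144e+00] [-1.94223667e-02 -1.12641197e-01  2.10605743e+00 -4.44089210e-16
  1.14817642e+00  2.00255339e+00]
```

The checks hold: the cover is 189 mm wide (190 given), its edge radius is 150.4 mm (152 given), and the angle is about 1.089 rad. Closing next, using shut fingers that follow the arc.

Run:
```python
from h import *
def st(m):
    o=telemetry.get_obs();print(m,round(o["clock"],2),o["position"].round(1),np.round(o["contact_force"],1),flush=True)
arm.gripper_to(0.0)
p=telemetry.get_obs()["position"]
arm.movel([p[0],p[1],360],max_speed=250);st("up")
pt=lambda th,off:cov(th,-133,0,35)+off*X
a=pt(1.089,32)
arm.goto(a+[0,0,110],Q);st("above")
arm.movel(a,max_speed=200);st("beside")
for th in np.linspace(1.05,0.06,12):
    arm.movel(pt(th,9.5),Q,max_speed=120);st(f"{th:.2f}")
    if np.linalg.norm(telemetry.get_obs()["contact_force"])>45:print("STOP");break
cv2.imwrite("pics/s1.png",viewer.read_camera("scene"))
```

```text
up 2.33 [ 154.4 -605.2  358.4] [ 0.5 -0.2 -0.4]
above 5.1 [618.8  29.2 344.1] [-0.1 -0.2 -0.3]
beside 5.8 [619.3  29.9 235.3] [0.5 0.5 0.2]
1.05 6.18 [594.6  42.3 234.7] [ 0.2 -0.7  0.3]
0.96 6.43 [583.4  47.3 229.4] [-0.3  0.5 -0.4]
0.87 6.68 [572.8  52.3 224.1] [-0.3  0.4  1.1]
0.78 6.93 [562.9  57.1 218.2] [-0.4  0.1 -0.1]
0.69 7.18 [553.5  61.7 211.4] [-1.3 -0.5  0.2]
0.60 7.43 [544.8  65.9 203.8] [-0.3  0.1  0.3]
0.51 7.68 [536.6  69.8 195.2] [ 0.2 -0.1  0.3]
0.42 7.93 [529.2  73.4 185.9] [ 0.1 -0.5  0.5]
0.33 8.18 [522.6  76.5 175.9] [0.3 0.1 0.1]
0.24 8.43 [516.8  79.3 165.3] [-0.1  1.   0.9]
0.15 8.68 [511.9  81.7 154.1] [ 1.1 -0.3 -0.2]
0.06 8.93 [507.9  83.6 142.6] [-1.2 -0.2  0.3]
```

View pics/s1.png

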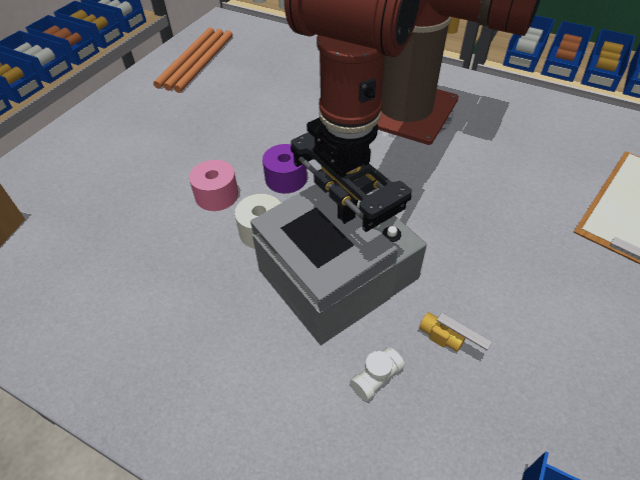

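The cover has come down with the fingers and is nearly shut. Its front edge runs about (308,192)–(395,255), and the neighbouring items haven't moved. Next I'll press it onto its stop in small steps, watching the force.

Run:
```python
from h import *
def st(m):
    o=telemetry.get_obs();print(m,round(o["clock"],2),o["position"].round(1),np.round(o["contact_force"],1),flush=True);return o["contact_force"][2]
b=cov(0,-133,0,35)+9.5*X
for z in range(139,123,-1):
    arm.movel([b[0],b[1],z],Q,max_speed=40);arm.wait(0.05)
    if st(z)>18:break
arm.wait(.3);st("hold")
arm.movel([b[0],b[1],190],max_speed=100)
arm.movel(W(-190,-45,230),max_speed=200)
arm.wait(.2)
st("clear")
for n in("scene","top"):cv2.imwrite(f"pics/{n}2.png",viewer.read_camera(n))
```

```text
139 9.3 [506.3  84.6 139.1] [ 0.2 -0.1 -0.9]
138 9.6 [506.3  84.6 138. ] [ 0.4  0.5 -0.1]
137 9.9 [506.2  84.6 136.9] [-0.8  0.7 -0.4]
136 10.2 [506.3  84.6 135.9] [-0.   0.1 -0.5]
135 10.5 [506.4  84.6 135.4] [-1.  -0.1  3.8]
134 10.8 [506.5  84.6 135.3] [-4.6 -0.4 10.3]
133 11.1 [506.5  84.6 135.2] [-8.4 -0.6 16.7]
132 11.4 [506.5  84.7 135.1] [-11.5  -1.   22.7]
hold 11.7 [506.5  84.6 135.1] [-10.7  -1.2  23.5]
clear 13.71 [329.9 120.  229.7] [ 0.1  0.2 -0.1]
```

Run:
```python
from h import *
t=cv2.imread("pics/top2.png");s=cv2.imread("pics/scene2.png")
for n,im in(("top",t),("scene",s)):
    for y in(-95,95):
        for x in(-148,0):print(n,y,x,proj(n,cov(0,x,y,35)).round(1))
a=s[140:350,225:435];b=t[120:340,180:400]
cv2.imwrite("pics/z2.png",np.hstack([cv2.resize(i,(400,400),interpolation=cv2.INTER_CUBIC) for i in(a,b)]))
```

```text
top -95 -148 [326.6 291.6]
top -95 0 [371.8 201.6]
top 95 -148 [210.4 232.7]
top 95 0 [257.4 144.8]
scene -95 -148 [323.9 181.6]
scene -95 0 [250.1 219.8]
scene 95 -148 [398.2 250.4]
scene 95 0 [319.6 299.7]
```

View pics/z2.png

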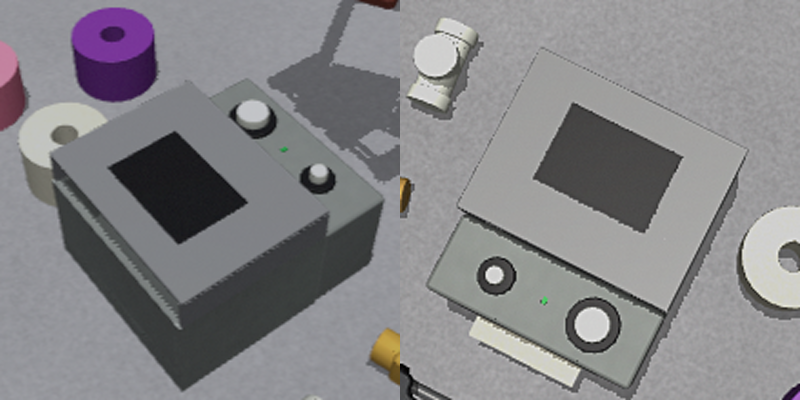

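The cover is shut. The stop was rigid at z = 135.2, and the front corners are at scene (322,183)/(397,252) against (324,182)/(398,250) predicted. Now the large button, which is on the robot's right at (433, 70).

Run:
```python
from h import *
def st(m):
    o=telemetry.get_obs();print(m,round(o["clock"],2),o["position"].round(1),np.round(o["contact_force"],1),flush=True);return o["contact_force"][2]
arm.movel([*L,160],Q,max_speed=150)
arm.movel([*L,117],max_speed=80);arm.wait(.1);st("above")
for z in np.arange(115,101,-1.):
    arm.movel([*L,z],Q,max_speed=40);arm.wait(0.05)
    if st(z)>14:break
arm.wait(.3);st("hold")
cv2.imwrite("pics/s3.png",viewer.read_camera("scene"))
arm.movel([*L,160],max_speed=60)
arm.movel(W(-190,-45,230),max_speed=200);arm.wait(.2);st("clear")
for n in("scene","top"):cv2.imwrite(f"pics/{n}4.png",viewer.read_camera(n))
t=cv2.imread("pics/top4.png");s=cv2.imread("pics/scene4.png")
print(blob(t,(286,298),170),blob(s,(358,199),170))
cv2.imwrite("pics/z4.png",np.hstack([cv2.resize(i,(400,300)) for i in(s,t)]))
```

```text
above 15.65 [433.8  70.2 117.7] [1.3 0.7 0.5]
115.0 15.95 [433.3  70.2 115.1] [-0.8 -0.8 -0.4]
114.0 16.25 [433.5  70.2 114.2] [ 0.8 -0.5  1.5]
113.0 16.55 [433.5  70.2 113.2] [0.7 0.3 2.6]
112.0 16.85 [433.5  70.2 112.2] [ 0.9 -0.2  3. ]
111.0 17.15 [433.4  70.2 111.2] [ 2.6 -0.1  3.1]
110.0 17.45 [433.4  70.2 110.1] [1.5 0.4 3.9]
109.0 17.75 [433.4  70.2 109.2] [ 2.1 -0.   4.8]
108.0 18.05 [433.5  70.2 108.3] [ 1.3 -0.   7. ]
107.0 18.35 [433.5  70.2 108.2] [-2.1 -0.3 15.3]
hold 18.65 [433.5  70.2 108.2] [-2.7 -0.1 14. ]
clear 20.76 [329.7 119.8 229.2] [-1.3 -0.1 -0.7]
(array([285.21328671, 298.14335664]), array([276, 289,  19,  19, 286], dtype=int32)) (array([357.29577465, 198.01408451]), array([350, 193,  16,  11, 142], dtype=int32))
```

View pics/z4.png

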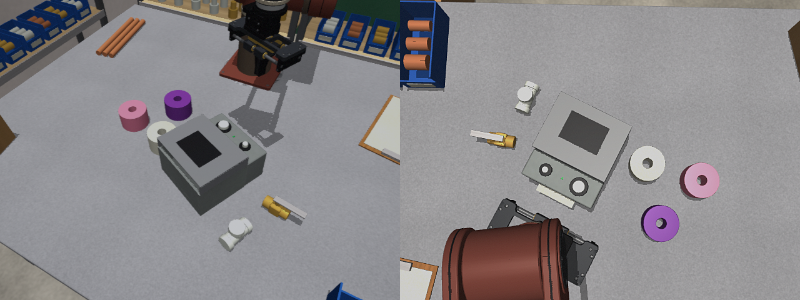

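The picture shows the cover shut, the large button back up (scene (357,198), same as before), the valve, tee and roll where they were, and the arm clear of everything. Handing in.

Run:
```python
from h import *
arm.hand_in();print(telemetry.get_obs()["clock"])
```

```text
the job is handed in; nothing more can be done
the job is handed in; nothing more can be done
```

The printer cover is fully shut, and the large button was pressed all the way down and came back up. I handed the job in at about 21 s on the robot's clock, with the arm clear of everything.

- **Cover:** I swung it down from about 1.09 rad with the shut fingers. It met a rigid stop at z ≈ 135.2 mm (135 expected) and held under about 23 N. Its front corners in the scene picture lie within about 2 px of where a shut cover's should be.
- **Large button:** contact came at about 114 mm and it bottomed out at 108.2 mm, roughly 6 mm of travel. The force was about 5–7 N near the bottom and 15 N against the stop. Afterwards its image was back at its original pixel position.
- **Everything else:** the small button was not touched. In the last pictures the valve, tee and roll looked unmoved; I checked this by eye and did not measure it.

The force readings taken while swinging the cover stayed near zero, below the 2.5 N I expected. They were taken between moves, and the pictures and the hard stop confirmed the cover had moved. No check failed.

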